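# Cover the housing and ready the screwdriver

## Task

Lay the aluminium cover plate squarely on the open black housing in the vise, screw side up and edges flush all round, and let go of it. Then draw the orange screwdriver out of its slanted holder, turn it upright with the bit pointing down, and finish while still holding it, steady, right over the brass screw in the middle of the cover, the bit 2 to 3 cm above the screw and touching nothing but the gripper. Leave everything else on the bench where it is.

Things in the scene. Friction and masses are not known exactly. Their poses are not given: they have to be found in the camera images.
- housing: Black open-topped housing, 56 mm wide (x) by 84 mm long (y), a green circuit board inside, fixed in a low vise whose steel jaws clasp its two short ends (jaws 40 mm wide, 17 mm high; the vise spans 130 mm along y). The cover rests on its rim, 5 mm wide and 24 mm above the work surface. Origin on the work surface under its centre, z up.
- housing_top (a point): Centre of the housing's rim plane, 24 mm above the work surface; axes as the housing's. The cover's underside centre belongs here.
- cover: Flat aluminium cover plate, 56 mm wide (its x) by 84 mm long (its y) by 8 mm thick, 0.1 kg, lying flat on the bench at the start, screw side up. It looks the same turned by half a turn, and either way round will do. Grip it across its 56 mm width. Origin at the centre of its underside, z up.
- cover_screw (a point): Top centre of the brass screw (12 mm across, standing 3 mm above the plate) in the middle of the cover, 11 mm above the cover's underside.
- holder: Fixed holder: dark steel base 120 (x) by 70 (y) by 10 mm; on it a grey square tube, 29 mm outside, 21 mm inside, 75 mm deep, closed floor, leaning 0.70 rad from vertical towards the holder's -x (roughly to the robot). Origin under the base's centre, z up. Tube's inner floor centre: x +35, z 26 mm; mouth centre: x -13, z 83 mm.
- driver: Pen-shaped screwdriver, 150 mm, 0.08 kg: steel bit 6 mm thick, 40 mm long, then a round 18 mm barrel, 35 mm of it aluminium, 75 mm orange. Origin at the bit's tip, z axis towards the butt end. Starts loose in the tube, leaning with it, tip on its floor, the orange part sticking out (butt 140 mm high). Draw it 75 mm along its axis to clear. Centre of mass 68 mm from the tip.
- driver_grip (a point): Point on the screwdriver's axis 112 mm from the bit tip, in the middle of the exposed orange part; axes as the screwdriver's. A good place to grip, by a gripper pointing straight down or leaning with the barrel, 37 mm beyond the tube's mouth and 38 mm from the butt end.
- flux_jar: Bystander: white jar, 54 mm across, 55 mm high. Origin under its centre.
- spray: Bystander: clear bottle with grey cap, 44 mm across, 110 mm high. Origin under its centre.
- spool: Bystander: metal solder spool standing on end, 60 mm across, 38 mm high. Origin under its centre.
- mouse: Bystander: yellow computer mouse, 100 by 58 by 32 mm. Origin under its centre.
- parts_tray: Bystander: grey six-compartment tray, 80 by 120 by 18 mm. Origin under its centre.
- multimeter: Bystander: black multimeter lying on its back, 160 by 85 by 40 mm. Origin under its centre.
- board: Bystander: loose green circuit board with black chips, 110 by 80 mm, 15 mm high with its parts. Origin under its centre.
Things that resemble listed ones, but are neither listed nor needed, are in the scene too. There is more than one size of the holder; the job needs the smaller.

How it is judged:
On the way, in this order (a step that is already met when the one before it is completed fails the run):
1. the cover lies squarely on the housing and is let go (horizontal distance between cover and housing_top below 0.005 m and angle between the y axis of cover and the y axis of housing, either way round below 0.09 rad and z of cover in the frame of housing_top between -0.003 and 0.003 m and angle between cover's own z axis and vertical below 0.06 rad and contact force between the fingers and cover below 0.05 N and linear speed of cover below 0.02 m/s), for 0.2 s.
2. the gripper holds the screwdriver, clear of its holder, bit raised (contact force between the fingers and driver above 1 N and contact force between driver and holder below 0.05 N and height (world z) of driver above 0.06 m), for 0.1 s.
At the end, for the whole second after the job is handed in: Finishes holding the screwdriver, steady, within 0.17 rad of upright, bit down, tip within 12 mm sideways of the screw and 6 to 45 mm above it, touching neither cover nor holder; cover released on the housing rim, centred within 5 mm, aligned within 0.09 rad and flat (horizontal distance between cover and housing_top below 0.005 m and angle between the y axis of cover and the y axis of housing, either way round below 0.09 rad and z of cover in the frame of housing_top between -0.003 and 0.003 m and angle between cover's own z axis and vertical below 0.06 rad and contact force between the fingers and driver above 1 N and contact force between driver and holder below 0.05 N and angle between driver's own z axis and vertical below 0.17 rad and horizontal distance between driver and cover_screw below 0.012 m and z of driver in the frame of cover_screw between 0.006 and 0.045 m and contact force between each of driver, the fingers and cover below 0.05 N and linear speed of driver below 0.03 m/s and angular speed of driver below 0.3 rad/s); the arm keeps its last pose, push and grip.
It fails at once if a bystander is pushed more than 25 mm from its place (distance of any of flux_jar, spray, spool, mouse, parts_tray, multimeter, board from where it was at the start of the episode above 0.025 m).
It also fails if it takes over 48 s, if anything falls off the work surface, if the arm or the gripper's body presses on something with over 40 N, if the wrist force passes 120 N, or if a joint passes its speed limit or range.

## Robot

A 7-joint arm with a two-finger parallel gripper is mounted at the origin on the work surface. World frame = base frame: x ahead of the robot, y to its left, z up, the work surface at z = 0. Lengths are in m, angles in rad, forces in N, time in s.
With the tool pointing down it reaches from about 0.425 to 0.875 m from the base axis. Payload 4.7 kg.
Tool frame: the origin (TCP) lies on the centre line of the jaws, within the pads' length; the fingertips stand 22 mm ahead of it and the grasp point (between the pads) lies 3 mm ahead of it; z points along the fingers, y is the line along which they close (so a half turn about z gives the same grasp; the last joint's range is limited). The gripper opens to 85 mm and grips with 20 to 120 N. Pads are 22 mm wide; open, the fingers measure 114 mm over their backs; the gripper's body (76 mm by 85 mm) begins 54 mm behind the grasp point. The pads swing forward as they close: fully open they stand 13 mm farther back than shut.
Start: joints at [1.339, 0.321, -0.07, 1.45, 0.023, 1.371, -0.057], TCP at [0.158, -0.63, 0.253] pointing down, gripper open.
Joint ranges: [-2.86, 2.86], [-0.3, 2.09], [-1.38, 1.24], [0.06, 2.45], [-1.56, 4.7], [0.09, 2.05], [-2.69, 2.69]. Speed limits (rad/s): [2.57, 2.57, 3.14, 3.14, 3.14, 3.14, 3.14].

## Interface

Orientations are given as a unit quaternion [w, x, y, z].
In Python, from plant import telemetry, eyes, ticket, spotter gives the robot as it stands. The module is installed in compiled form; this text tells all that it offers.
- The arm moves only by the tool drive_tool, never from a script. Its argument "deltas" is a list that holds one entry, the list of rows, each a list of 7 numbers: the shift along the world's x, y, z in units of 0.8 m (1.0 is 0.8 m), then the turn, a rotation vector about the world's x, y, z in units of pi rad (1.0 is pi rad), then the closure, from -1 (fully open) to 1 (shut). A call has exactly 10 rows; each row shifts and turns the commanded pose from where the row before left it; what a row does not reach is not made up. A row lasts 1/12 s, in which the tool goes at most 41.7 mm and 7.16 degrees, less where a joint would pass 70% of its speed; a pose out of reach is approached as far as the arm can. A call with a number of a shift or a turn outside -1 to 1 is refused whole. A call with a gripper value outside its range is refused whole. The fingers move at their own pace and stop on an object; the grip force is fixed at half the most. Time passes only in rows, so rows that do not move let the fingers close, or fill a call up. It gives the time, the measured TCP pose, the force, the opening and the grip force at its end, in the units of the state.
- telemetry.observe(): the state, without advancing time (a new reading comes with each control period).
- eyes.get_image(name): name is "scene" or "top" or "wrist"; returns the picture (400x640x3 uint8, red, green, blue); there is no depth.
- eyes.camera_info(name): a dict with "fx", "fy", "cx", "cy" (pixels), "xyz" and "orientation" of the camera in the world; the wrist camera has in their place "hand_eye" (4x4, takes a point from camera to tool coordinates, whose origin is the TCP and whose axes are the flange's). Camera axes: x right, y down, z forward; pixel columns grow to the right and rows downward; lengths in m; the calibration is good to about 2 mm. A picture is of the moment at which its call begins: read the wrist's pose just before it. camera_info takes no time and is no camera call.
- ticket.close_job(): hands the job in; it is judged then, once.
Trained networks look in the newest picture that a camera, given by its name, has taken for a name from the list of things; names that differ only in an ending like _2 or _b are one class to them, and where a whole thing is asked for, a point or a joint stands for the part that bears it (a point fixed in the world has none). Each returns a list of dicts, best first, with "score" (0 to 1); they miss things now and then, are a little off and sometimes report something else, mostly with a low value. They report only what shows in the picture. A call takes as long as a camera call. They do not tell look-alikes from the thing itself.
- spotter.find_in(camera, name): "extent" ([centre column, centre row, width, height] in pixels, round what is visible of it).
- spotter.outline_of(camera, name): "mask" (400x640 bool, what is visible of it) and "extent" ([centre column, centre row, width, height] in pixels, round what is visible of it).
The state is a dict: "time": time; "qpos": joint angles; "qvel": joint speeds; "joint_torque": joint torques, N m; "eef_pos": TCP position; "tcp_rot": TCP orientation; "wrist_force": force on the tool from outside, world axes, zero at the start; "moment": the same for the moment, N m; "grip_width": opening from 0.0 (shut) to 1.0 (fully open); "gripper_force": force on a finger pad.
Only numpy, scipy, OpenCV 4.12 (cv2) and the standard library are available. Lean on these libraries where they do the work, as an engineer would, in place of code of your own. Each camera call takes 0.05 s, during which the arm holds its last target. There are 200 camera calls.

## Working session

There is one attempt and no reset: what is moved stays moved. The work goes in short steps, Python scripts to look and compute and a tool call to move; the robot and the scene stay as the last step left them, time stands still between calls to the robot, and variables do not carry over. Pictures are saved under pics/ and viewed, at most 10 in all, crops included, and the job is handed in when it is done.

Besides the shell and the picture viewer there is one more tool, called after "Emit:" as a command line: name --argument value ..., lists and objects as JSON in quotes. drive_tool: Moves the arm, as the interface text tells. Shifts and turns lie within -1 to 1; 1 stands for 0.8 m of shift or pi rad of turn. Its arguments: {"type":"object","properties":{"deltas":{"type":"array","items":{"type":"array","items":{"type":"array","items":{"type":"number"}}}}},"required":["deltas"]}

```bash
mkdir -p pics
python3 - <<'E'
from plant import telemetry, eyes, spotter
import cv2,json
print({k:v for k,v in telemetry.observe().items()})
for c in ["scene","top","wrist"]:
    im=eyes.get_image(c); cv2.imwrite(f"pics/{c}0.png",im[:,:,::-1]); print(c,eyes.camera_info(c))
for c in ["top","scene"]:
    for n in ["housing","cover","holder","driver"]:
        print(c,n,[(round(d["score"],2),[round(float(v)) for v in d["extent"]]) for d in spotter.find_in(c,n)])
E
```

```text
{'time': 0.0, 'qpos': array([ 1.33908893,  0.32183284, -0.07003434,  1.45165279,  0.0226205 ,
        1.37080086, -0.05688528]), 'qvel': array([ 3.82321128e-04, -8.45803819e-04,  3.59756533e-05,  3.56506605e-04,
        6.06578499e-05,  1.85790603e-04, -9.87355983e-04]), 'joint_torque': array([-1.30503173e-05, -4.93574274e+01, -3.82010909e-01, -3.14337158e+01,
        1.30226146e-02,  1.11251351e-02,  2.09393812e-05]), 'eef_pos': array([ 0.15797017, -0.63001062,  0.25222783]), 'tcp_rot': array([-9.36347649e-04,  9.92456326e-01,  1.22594989e-01, -1.82863626e-04]), 'wrist_force': array([ 0.01407207,  1.46529565, -0.71965155]), 'moment': array([-0.00924108,  0.01203084,  0.0376083 ]), 'gripper_force': 0.0, 'grip_width': 0.9950540985838036}
scene {'fx': 511.241908698284, 'fy': 511.241908698284, 'cx': 321.87301924312817, 'cy': 205.54007943547816, 'xyz': array([ 1.18871266, -0.28123855,  1.25956011]), 'orientation': array([-0.22988461,  0.78498874,  0.55227887, -0.16103972])}
top {'fx': 496.90183465154405, 'fy': 496.90183465154405, 'cx': 325.1121651497174, 'cy': 197.89974327931276, 'xyz': 
[... 350 characters left out ...]
01, -6.34744074e-04,  2.00071507e-04,
         4.23228371e-05],
       [-3.72871246e-04, -2.85339128e-01,  9.58426545e-01,
        -1.20449154e-01],
       [ 0.00000000e+00,  0.00000000e+00,  0.00000000e+00,
         1.00000000e+00]])}
top housing [(0.74, [331, 187, 33, 22])]
top cover [(0.61, [269, 180, 26, 19]), (0.24, [462, 167, 21, 33])]
top holder [(0.78, [426, 286, 48, 56]), (0.58, [391, 185, 23, 37])]
top driver [(0.5, [392, 186, 12, 14])]
scene housing [(0.59, [336, 238, 44, 23]), (0.38, [263, 269, 30, 44])]
scene cover [(0.9, [409, 218, 35, 18])]
scene holder [(0.88, [189, 174, 47, 57]), (0.73, [260, 270, 26, 46])]
scene driver [(0.65, [259, 239, 6, 34]), (0.62, [415, 285, 23, 25])]
```

View pics/top0.png

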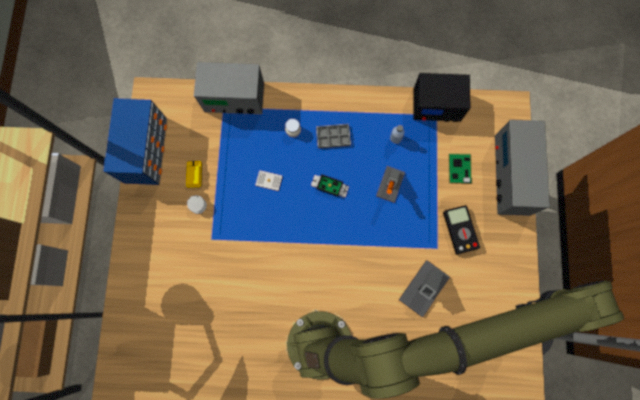

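View pics/scene0.png

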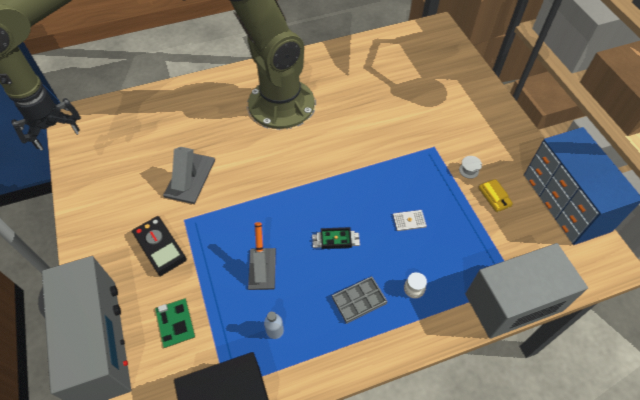

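Candidates, as (column, row):
- **Cover:** white plate at top (269,180) / scene (409,218). The 0.24 hit at top (462,167) is the green loose board.
- **Holder:** the one at top (391,185) / scene (260,270) carries the orange driver and is smaller. The empty one at top (426,286) / scene (189,174) is larger.
- **Housing:** top (331,187) / scene (336,238), between the vise jaws.

I choose the white plate, the holder with the driver, and the vise housing. The next script refines these and makes a close crop.

```bash
cat > h.py <<'E'
import numpy as np, cv2
from scipy.spatial.transform import Rotation as R
from plant import telemetry, eyes, spotter
def rot(q): q=np.asarray(q); return R.from_quat([q[1],q[2],q[3],q[0]])
def cam(name,st=None):
    i=eyes.camera_info(name); K=np.array([[i["fx"],0,i["cx"]],[0,i["fy"],i["cy"]],[0,0,1]])
    if name!="wrist": return K,rot(i["orientation"]).as_matrix(),np.array(i["xyz"])
    st=st or telemetry.observe(); H=np.array(i["hand_eye"]); Rt=rot(st["tcp_rot"]).as_matrix()
    return K,Rt@H[:3,:3],np.array(st["eef_pos"])+Rt@H[:3,3]
def back(c,px,z):
    K,Rc,p=c; px=np.atleast_2d(px).astype(float)
    d=(Rc@np.linalg.inv(K)@np.c_[px,np.ones(len(px))].T).T
    return p+d*((z-p[2])/d[:,2])[:,None]
def proj(c,P):
    K,Rc,p=c; q=(K@Rc.T@(np.atleast_2d(P)-p).T).T; return q[:,:2]/q[:,2:]
def shot(name,f):
    st=telemetry.observe(); im=eyes.get_image(name); cv2.imwrite(f"pics/{f}.png",im[:,:,::-1]); return cam(name,st),im
def rects(name,c,thing,z):
    for d in spotter.outline_of(name,thing):
        ys,xs=np.nonzero(d["mask"])
        if len(xs)<20: continue
        W=back(c,np.c_[xs,ys],z)[:,:2].astype(np.float32)
        (cx,cy),(w,h),a=cv2.minAreaRect(W*1000)
        print(name,thing,round(d["score"],2),np.round(d["extent"]).astype(int),"ctr",round(cx,1),round(cy,1),"mean",np.round(W.mean(0)*1000,1),"size",round(w,1),round(h,1),"ang",round(a,1))
E
python3 - <<'E'
from h import *
for n in ["top","scene"]:
    c,im=shot(n,n+"1")
    for t,z in [("housing",.015),("cover",.008),("holder",.01),("driver",.11),("spray",.05),("flux_jar",.03),("parts_tray",.01)]: rects(n,c,t,z)
im=cv2.imread("pics/scene1.png")[190:310,230:440]
cv2.imwrite("pics/crop1.png",cv2.resize(im,None,fx=3.8,fy=3.8,interpolation=cv2.INTER_CUBIC))
E
```

```text
top housing 0.71 [332 185  33  23] ctr 554.1 -13.4 mean [554.7 -13.1] size 130.4 64.2 ang 69.8
top cover 0.93 [268 179  23  15] ctr 565.0 206.9 mean [564.4 207.3] size 83.5 55.6 ang 77.9
top holder 0.88 [425 287  53  54] ctr 204.9 -352.0 mean [ 204.1 -351.5] size 102.4 175.1 ang 54.9
top holder 0.74 [391 183  29  35] ctr 569.1 -231.4 mean [ 570.3 -231.6] size 69.8 121.8 ang 72.0
top driver 0.39 [389 184  14  15] ctr 535.4 -220.1 mean [ 536.1 -220.2] size 21.7 53.3 ang 75.4
top spray 0.74 [398 134  13  18] ctr 743.5 -249.0 mean [ 742.4 -248.8] size 64.9 46.7 ang 0.7
top flux_jar 0.46 [294 128  15  17] ctr 760.5 129.9 mean [760.2 129.8] size 61.9 50.8 ang 28.1
top flux_jar 0.19 [331 186  33  20] ctr 550.7 -13.4 mean [549.3 -13.5] size 126.0 56.5 ang 73.4
top parts_tray 0.77 [334 136  36  26] ctr 743.2 -19.4 mean [743.2 -19.5] size 85.0 121.3 ang 2.2
top parts_tray 0.5 [391 183  25  35] ctr 569.2 -230.8 mean [ 569.5 -230.5] size 71.5 122.5 ang 72.7
scene housing 0.61 [335 239  45  22] ctr 549.7 -11.3 mean [552.8 -12.1] size 128.2 69.9 ang 70.3
scene cover 0.88 [408 220  36  20] ctr 565.
[... 232 characters left out ...]
.7 125.2 ang 73.1
scene driver 0.71 [259 236   3  33] ctr 531.3 -218.1 mean [ 533.4 -218.8] size 18.2 88.7 ang 76.7
scene driver 0.51 [273 326  22  23] ctr 767.5 -248.1 mean [ 768.4 -248.2] size 44.4 65.5 ang 72.6
scene spray 0.63 [272 326  21  24] ctr 746.8 -249.8 mean [ 747.6 -249.7] size 65.3 40.4 ang 0.3
scene spray 0.36 [159 245  50  61] ctr 429.8 -473.1 mean [ 432.7 -471.9] size 171.6 84.5 ang 16.8
scene flux_jar 0.93 [414 289  22  22] ctr 760.0 128.5 mean [761.9 129.1] size 51.7 69.9 ang 64.1
scene flux_jar 0.33 [471 168  18  24] ctr 466.1 449.7 mean [467.2 450.4] size 56.7 90.8 ang 40.7
scene parts_tray 0.78 [359 299  58  46] ctr 740.6 -15.6 mean [741.5 -16.9] size 86.4 125.3 ang 5.5
```

View pics/crop1.png

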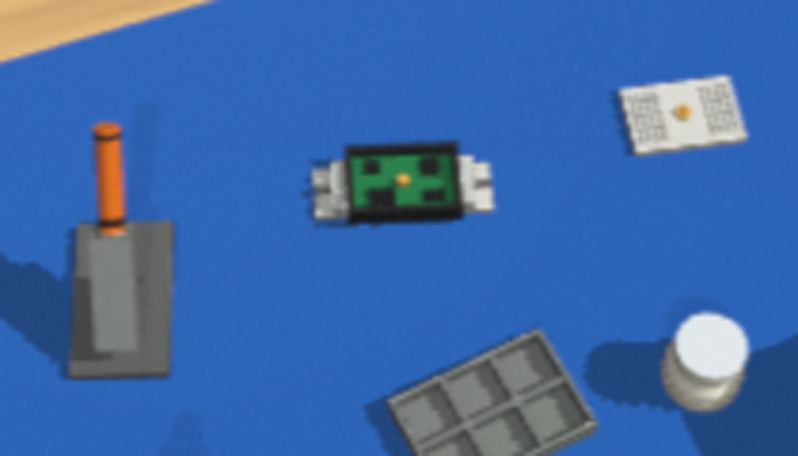

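The crop shows the orange driver in the small holder (crop 108,180), the open housing in the vise (403,180) and the plate with the brass screw (683,112). The choice holds. I'll move over the housing first and look down.

Emit:
drive_tool --deltas '[[[0.035, 0.0375, 0, 0, 0, 0.018, -1], [0.035, 0.0375, 0, 0, 0, 0.018, -1], [0.035, 0.0375, 0, 0, 0, 0.018, -1], [0.035, 0.0375, 0, 0, 0, 0.018, -1], [0.035, 0.0375, 0, 0, 0, 0.018, -1], [0.035, 0.0375, 0, 0, 0, 0.018, -1], [0.035, 0.0375, 0, 0, 0, 0.018, -1], [0.035, 0.0375, 0, 0, 0, 0.018, -1], [0.035, 0.0375, 0, 0, 0, 0.018, -1], [0.035, 0.0375, 0, 0, 0, 0.018, -1]]]'

```text
time: 2.18
eef_pos: [0.4392, -0.3289, 0.2538]
tcp_rot: [0.001, 0.918, 0.396, 0.0]
wrist_force: [1.3, -0.7, -0.5]
grip_width: 1.005
gripper_force: 0.0
```

Emit:
drive_tool --deltas '[[[0.018, 0.047, 0, 0, 0, 0.022, -1], [0.018, 0.047, 0, 0, 0, 0.022, -1], [0.018, 0.047, 0, 0, 0, 0.022, -1], [0.018, 0.047, 0, 0, 0, 0.022, -1], [0.018, 0.047, 0, 0, 0, 0.022, -1], [0.018, 0.047, 0, 0, 0, 0.022, -1], [0.018, 0.047, 0, 0, 0, 0.022, -1], [0.018, 0.047, 0, 0, 0, 0.022, -1], [0, 0, 0, 0, 0, 0, -1], [0, 0, 0, 0, 0, 0, -1]]]'

```text
time: 3.02
eef_pos: [0.5537, -0.0263, 0.2536]
tcp_rot: [-0.0, 0.774, 0.633, 0.0]
wrist_force: [0.2, 0.2, 0.4]
grip_width: 1.001
gripper_force: 0.0
```

Run:
```python
from h import *
c,im=shot("wrist","w1")
for t,z in [("housing",.02),("cover",.008)]: rects("wrist",c,t,z)
s=telemetry.observe(); print(s["time"],s["eef_pos"],s["tcp_rot"],s["qpos"])
```

```text
wrist housing 0.96 [323 146  64 131] ctr 551.0 -10.2 mean [552.   -7.8] size 127.3 57.5 ang 73.0
wrist housing 0.57 [499 118 105 143] ctr 734.7 -17.0 mean [735.2 -14.1] size 84.7 119.6 ang 7.4
3.1667 [ 0.55306393 -0.0315138   0.2531752 ] [ 2.53560142e-04  7.77097520e-01  6.29379969e-01 -4.84189635e-04] [ 0.62247283  0.16910059 -0.68095507  1.67311383  0.11009737  1.3384473
 -0.28625269]
```

View pics/w1.png

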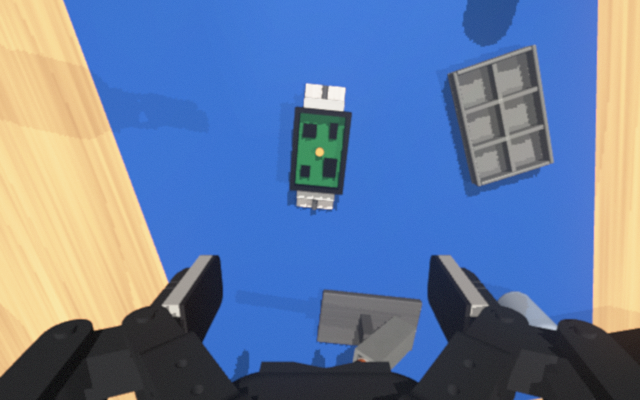

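The wrist view shows the housing at (321,150) between the vise jaws, the parts tray at right and the holder with the driver at the bottom (365,340). Next I'll fit the rim rectangle.

```bash
cat >> h.py <<'E'
def fit(c,m,z):
    m=cv2.morphologyEx(m.astype(np.uint8),cv2.MORPH_CLOSE,np.ones((5,5)))
    cs,_=cv2.findContours(m,cv2.RETR_EXTERNAL,cv2.CHAIN_APPROX_NONE); k=max(cs,key=cv2.contourArea)
    W=back(c,k[:,0],z)[:,:2].astype(np.float32)*1000
    print("fit",cv2.minAreaRect(W),"px",k[:,0].min(0),k[:,0].max(0))
E
python3 - <<'E'
from h import *
c=cam("wrist"); im=cv2.imread("pics/w1.png").astype(int); b,g,r=im[...,0],im[...,1],im[...,2]
m=((im.max(2)<70)|((g>b+15)))&1
z=np.zeros((400,640),int); z[95:205,280:365]=1
fit(c,m*z>0,.024)
p=back(c,[[319.5,152.5]],.02); print(p)
E
```

```text
fit ((550.2842407226562, -17.103843688964844), (82.35128784179688, 53.449134826660156), 72.67552947998047) px [291 108] [349 193]
[[ 0.55036769 -0.01849503  0.02      ]]
```

Emit:
drive_tool --deltas '[[[0.002, 0.035, 0, 0, 0, 0, -1], [0.002, 0.035, 0, 0, 0, 0, -1], [0.002, 0.035, 0, 0, 0, 0, -1], [0.002, 0.035, 0, 0, 0, 0, -1], [0.002, 0.035, 0, 0, 0, 0, -1], [0.002, 0.035, 0, 0, 0, 0, -1], [0.002, 0.035, 0, 0, 0, 0, -1], [0.002, 0.035, 0, 0, 0, 0, -1], [0, 0, 0, 0, 0, 0, -1], [0, 0, 0, 0, 0, 0, -1]]]'

```text
time: 4.0
eef_pos: [0.5661, 0.1944, 0.2532]
tcp_rot: [-0.0, 0.776, 0.631, -0.0]
wrist_force: [0.5, -0.8, -0.5]
grip_width: 0.997
gripper_force: 0.0
```

Run:
```python
from h import *
c,im=shot("wrist","w2"); s=telemetry.observe(); print(s["eef_pos"],s["tcp_rot"])
rects("wrist",c,"cover",.008)
d=spotter.outline_of("wrist","cover")[0]; x,y,w,h=d["extent"]; print(x,y,w,h)
r=im.astype(int); m=(r[...,0]>110); z=np.zeros((400,640),bool); z[int(y-h/2-8):int(y+h/2+8),int(x-w/2-8):int(x+w/2+8)]=1
fit(c,m&z,.008)
```

```text
[0.56655103 0.19261008 0.25309011] [ 4.71027709e-04  7.76820732e-01  6.29721447e-01 -4.77211758e-04]
wrist cover 0.92 [319 148  58  78] ctr 562.6 208.6 mean [562.4 210. ] size 83.1 57.2 ang 78.2
318.7 147.6 57.6 78.1
fit ((562.5997314453125, 208.7667236328125), (85.260986328125, 57.40581130981445), 78.64453125) px [290 108] [346 189]
```

View pics/w2.png

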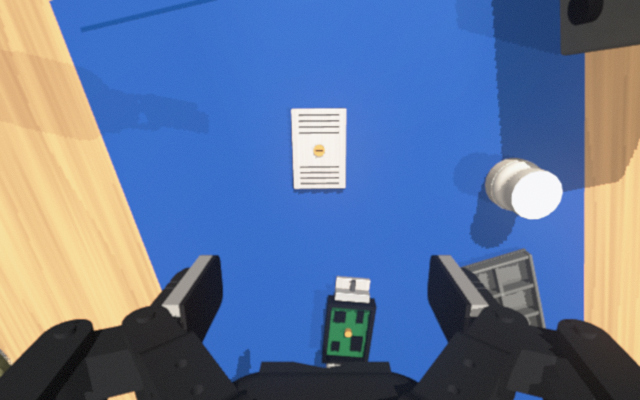

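The wrist view shows the cover at (319,148), long side running up the picture, screw at (319,151), with the housing at (349,328). It is aligned with the tool yaw. I'll re-measure the housing from this still picture and descend.

Run:
```python
from h import *
c=cam("wrist"); print(telemetry.observe()["eef_pos"])
im=cv2.imread("pics/w2.png").astype(int); b,g,r=im[...,0],im[...,1],im[...,2]
for y in range(290,304,1): print(y,im[y,[335,345,352,360,368]].max(1))
m=(g>b+15)&(g>r+15); z=np.zeros_like(m); z[290:362,315:385]=1
ys,xs=np.nonzero(m&z); print(xs.min(),xs.max(),ys.min(),ys.max())
for z in (.012,.024): print(z,np.round(back(c,[[348.5,334],[329,296],[375,299]],z)*1000,1))
for n,f in(("scene","scene1"),("top","top1")):
    c=cam(n); im=cv2.imread(f"pics/{f}.png").astype(int); b,g,r=im[...,0],im[...,1],im[...,2]
    m=((im.max(2)<75)|((g>b+10)&(g>r+10))); z=np.zeros_like(m)
    cx,cy=(336,238) if n=="scene" else (331,186); z[cy-16:cy+16,cx-25:cx+25]=1
    fit(c,m&z,.022)
```

```text
[0.5668569  0.19145219 0.25312223]
290 [138 162 113 177 194]
291 [135 162 125 161 177]
292 [133 168 159 161 173]
293 [141 197 200 165 164]
294 [142 229 234 197 166]
295 [153 230 231 233 197]
296 [169 230 230 232 222]
297 [190 232 231 229 225]
298 [199 232 231 230 226]
299 [180 232 231 230 224]
300 [106 212 217 230 221]
301 [ 56 117 152 205 207]
302 [ 55  56  78 113 166]
303 [57 52 49 53 90]
327 369 308 356
0.012 [[550.8 -22.8  12. ]
 [538.4  34.2  12. ]
 [590.8  18.7  12. ]]
0.024 [[551.8 -13.4  24. ]
 [539.8  41.7  24. ]
 [590.5  26.8  24. ]]
fit ((556.2465209960938, -12.065250396728516), (81.07270812988281, 62.561153411865234), 73.49535369873047) px [321 228] [351 248]
fit ((549.940185546875, -12.373218536376953), (80.241943359375, 55.658477783203125), 73.24658203125) px [317 175] [342 195]
```

Emit:
drive_tool --deltas '[[[-0.0006, 0.0026, -0.035, 0, 0, 0, -1], [-0.0006, 0.0026, -0.035, 0, 0, 0, -1], [-0.0006, 0.0026, -0.035, 0, 0, 0, -1], [-0.0006, 0.0026, -0.035, 0, 0, 0, -1], [-0.0006, 0.0026, -0.035, 0, 0, 0, -1], [-0.0006, 0.0026, -0.035, 0, 0, 0, -1], [-0.0006, 0.0026, -0.035, 0, 0, 0, -1], [-0.0006, 0.0026, -0.035, 0, 0, 0.0025, -1], [0, 0, 0, 0, 0, 0, -1], [0, 0, 0, 0, 0, 0, -1]]]'

```text
time: 4.98
eef_pos: [0.5618, 0.2088, 0.0283]
tcp_rot: [-0.0, 0.775, 0.633, -0.002]
wrist_force: [0.5, 0.4, 1.0]
grip_width: 0.997
gripper_force: 0.0
```

Emit:
drive_tool --deltas '[[[0.0005, 0, -0.0055, 0, 0, 0, -1], [0, 0, -0.005, 0, 0, 0, -1], [0, 0, 0, 0, 0, 0, -1], [0, 0, 0, 0, 0, 0, 1], [0, 0, 0, 0, 0, 0, 1], [0, 0, 0, 0, 0, 0, 1], [0, 0, 0, 0, 0, 0, 1], [0, 0, 0, 0, 0, 0, 1], [0, 0, 0, 0, 0, 0, 1], [0, 0, 0, 0, 0, 0, 1]]]'

```text
time: 5.82
eef_pos: [0.5635, 0.2113, 0.0224]
tcp_rot: [0.001, 0.774, 0.633, 0.001]
wrist_force: [-1.8, -0.2, 4.5]
grip_width: 0.629
gripper_force: 62.2
```

Run:
```python
from h import *
c,im=shot("wrist","w3"); s=telemetry.observe(); print(s["eef_pos"],s["grip_width"],s["gripper_force"],s["wrist_force"],s["tcp_rot"])
r=im.astype(int); m=(r[...,0]>110)
K=proj(c,[[.5626,.2088,.011]]); print(K)
```

```text
[0.56345533 0.21128093 0.02235385] 0.627093366647875 62.1804678440094 [-1.50165301 -0.13978347  5.36055419] [5.49244930e-04 7.73763757e-01 6.33473635e-01 7.07050561e-04]
[[324.39876613 276.85528132]]
```

View pics/w3.png

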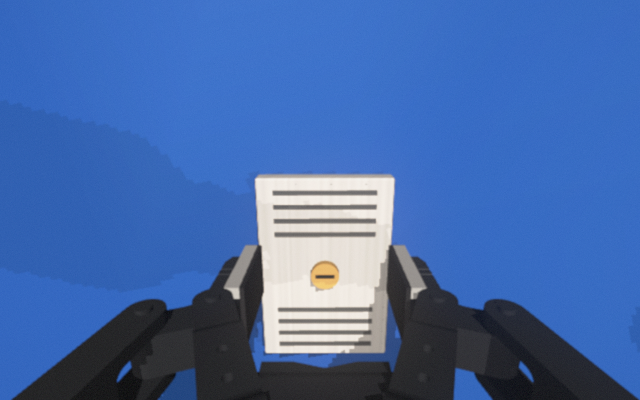

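The cover is gripped squarely, with the screw at (325,275) centred between the pads. I'll lift it and carry it over the housing.

Emit:
drive_tool --deltas '[[[0, 0, 0.03, 0, 0, 0, 1], [0, 0, 0.03, 0, 0, 0, 1], [0, 0, 0.03, 0, 0, 0, 1], [-0.0022, -0.039, 0, 0, 0, -0.0043, 1], [-0.0022, -0.039, 0, 0, 0, -0.0043, 1], [-0.0022, -0.039, 0, 0, 0, -0.0043, 1], [-0.0022, -0.039, 0, 0, 0, -0.0043, 1], [-0.0022, -0.039, 0, 0, 0, -0.0043, 1], [-0.0022, -0.039, 0, 0, 0, -0.0043, 1], [-0.0022, -0.039, 0, 0, 0, -0.0043, 1]]]'

```text
time: 6.7
eef_pos: [0.55, -0.0089, 0.0932]
tcp_rot: [0.0, 0.803, 0.596, 0.0]
wrist_force: [1.1, -1.0, -1.3]
grip_width: 0.625
gripper_force: 63.5
```

Emit:
drive_tool --deltas '[[[0, 0, 0, 0, 0, 0, 1], [0, 0, 0, 0, 0, 0, 1], [0, 0, 0, 0, 0, 0, 1], [0, 0, 0, 0, 0, 0, 1], [0, 0, 0, 0, 0, 0, 1], [0, 0, 0, 0, 0, 0, 1], [0, 0, 0, 0, 0, 0, 1], [0, 0, 0, 0, 0, 0, 1], [0, 0, 0, 0, 0, 0, 1], [0, 0, 0, 0, 0, 0, 1]]]'

```text
time: 7.53
eef_pos: [0.5504, -0.0073, 0.0929]
tcp_rot: [0.0, 0.803, 0.596, -0.0]
wrist_force: [-0.8, 0.0, -0.7]
grip_width: 0.626
gripper_force: 63.5
```

Run:
```python
from h import *
c,im=shot("wrist","w4"); s=telemetry.observe(); q=s["tcp_rot"]; print(s["eef_pos"],s["grip_width"],q,"yaw",2*np.degrees(np.arctan2(q[2],q[1])))
u=s["eef_pos"][2]-.0224; print("underside",u,proj(c,[[.5506,-.0122,u+.011]]))
def screw(im):
    r=im.astype(int); m=(r[...,0]>r[...,2]+70)&(r[...,0]>140); m[:200]=0
    n,l,st,ce=cv2.connectedComponentsWithStats(m.astype(np.uint8)); k=1+st[1:,4].argmax(); return ce[k],st[k]
p,st=screw(im); print(p,st,"screw",back(c,[p],u+.011))
p3,_=screw(cv2.imread("pics/w3.png")[:,:,::-1]); print(p3)
fit(c,(im.astype(int)[...,0]>140)&(np.arange(400)[:,None]<245),u+.008)
```

```text
[ 0.55035915 -0.00739787  0.09290872] 0.6257238622656411 [ 2.35677695e-05  8.02819501e-01  5.96222147e-01 -2.94470098e-05] yaw 73.19961062165885
underside 0.07050872096307914 [[329.06554602 280.94998749]]
[ 22.93200068 332.85750897] [   0  241   69  159 5853] screw [[0.41297168 0.00237658 0.08150872]]
[324.54416961 274.86925795]
fit ((557.685791015625, 17.741605758666992), (30.07958221435547, 55.66210174560547), 73.1620101928711) px [255 174] [394 244]
```

View pics/w4.png

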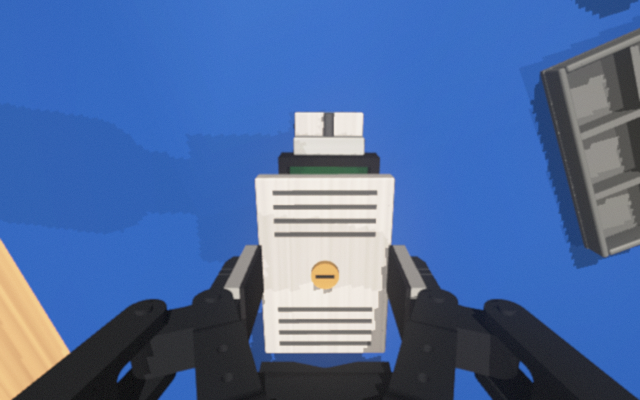

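Cover held level over the housing. Its far edge is at row 175, and the rim shows behind it, columns 280–380 at row 153. I'll check the offset against the visible rim.

Run:
```python
from h import *
c=cam("wrist"); im=cv2.imread("pics/w4.png").astype(int); a=np.radians(73.2); L=np.array([np.cos(a),np.sin(a)]); S=np.array([L[1],-L[0]])
h=np.array([.5506,-.0122]); P=[np.r_[h+.042*L+s*.028*S,.024] for s in(-1,0,1)]; print("pred rim",proj(c,P))
g=im.max(2)
print([int(v) for v in g[164,270:290]],[int(v) for v in g[164,372:390]]); print([int(v) for v in g[146:162,330]])
e=back(c,[[325,275]],.0815)[0]; print("screw",e)
def px(n): return n
row=g[164]; d=np.where(row[270:390]<90)[0]+270; print("rim cols",d.min(),d.max())
col=g[140:175,330]; r=140+np.where(col<90)[0]; print("rim rows",r.min(),r.max())
q=back(c,[[(d.min()+d.max())/2,r.min()]],.024)[0]; print("rim far mid",q,"housing",q[:2]-.042*L)
```

```text
pred rim [[276.70709051 157.86646964]
 [327.93853694 157.82701716]
 [379.15546248 157.78757587]]
[183, 185, 184, 183, 183, 184, 184, 171, 118, 68, 57, 58, 59, 59, 58, 55, 60, 57, 60, 56] [67, 67, 64, 63, 64, 67, 68, 108, 173, 194, 195, 195, 196, 196, 195, 196, 195, 195]
[228, 230, 227, 228, 228, 228, 228, 222, 178, 101, 57, 56, 63, 63, 65, 63]
screw [ 0.54974085 -0.00906724  0.0815    ]
rim cols 279 378
rim rows 156 166
rim far mid [0.56332214 0.02888468 0.024     ] housing [ 0.55118281 -0.01132274]
```

Emit:
drive_tool --deltas '[[[0.0008, -0.0018, 0, 0, 0, 0, 1], [0.0007, -0.0018, -0.01, 0, 0, 0, 1], [0, 0, -0.01, 0, 0, 0, 1], [0, 0, -0.01, 0, 0, 0, 1], [0, 0, -0.01, 0, 0, 0, 1], [0, 0, -0.008, 0, 0, 0, 1], [0, 0, -0.005, 0, 0, 0, 1], [0, 0, -0.003, 0, 0, 0, 1], [0, 0, 0, 0, 0, 0, 1], [0, 0, 0, 0, 0, 0, 1]]]'

```text
time: 8.42
eef_pos: [0.5517, -0.0102, 0.0482]
tcp_rot: [0.0, 0.803, 0.596, 0.0]
wrist_force: [-0.8, 0.2, -0.4]
grip_width: 0.627
gripper_force: 63.6
```

Run:
```python
from h import *
c,im=shot("wrist","w5"); s=telemetry.observe(); print(s["eef_pos"],s["wrist_force"],s["grip_width"])
im=im[140:400,200:460]; cv2.imwrite("pics/w5c.png",cv2.resize(im[:,:,::-1],None,fx=2.3,fy=2.3,interpolation=cv2.INTER_CUBIC))
```

```text
[ 0.55188167 -0.01021937  0.0484328 ] [-0.71135283  0.89254723 -0.65938536] 0.6260455744917774
```

View pics/w5c.png

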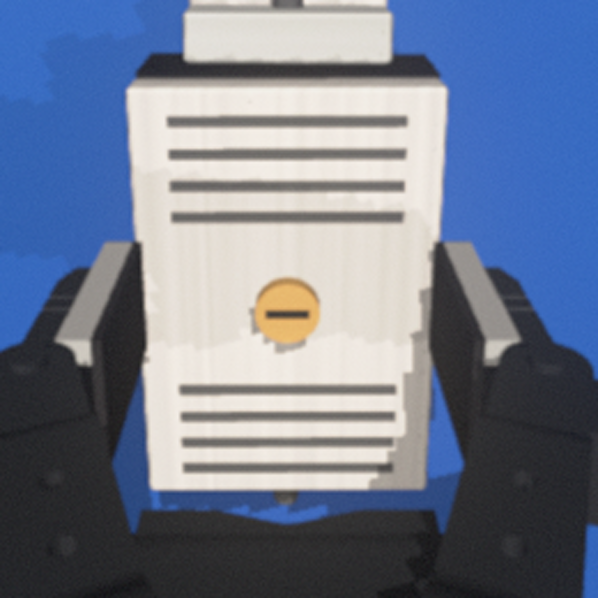

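Run:
```python
from h import *
c=cam("wrist"); im=cv2.imread("pics/w5.png").astype(int); g=im.max(2); a=np.radians(73.2); L=np.array([np.cos(a),np.sin(a)]); S=np.array([L[1],-L[0]])
print([int(v) for v in g[160:182,300]]); print([int(v) for v in g[160:182,350]])
for r in (170,172,174): d=np.where(g[r,245:410]<90)[0]+245; print(r,d.min(),d.max())
d=np.where(g[185,240:420]>215)[0]+240; print("plate",d.min(),d.max())
t=np.array([.5510,-.0117])
def rel(p,z): e=back(c,[p],z)[0][:2]-t; return np.round([e@L*1000,e@S*1000],1)
print("wall@jaw z17",rel([320,165],.017),"rim z24",rel([325,168],.024))
u=.0484-.0224; print("plate top far",rel([325,176],u+.008),"screw",rel([325,275.5],u+.011))
```

```text
[226, 226, 224, 220, 215, 203, 167, 104, 64, 54, 53, 54, 60, 83, 129, 164, 172, 191, 228, 240, 241, 239]
[225, 225, 225, 225, 225, 223, 198, 134, 74, 56, 57, 61, 66, 97, 142, 165, 176, 201, 232, 240, 240, 239]
170 260 388
172 260 389Traceback (most recent call last):
  File "<stdin>", line 4, in <module>
    return umr_minimum(a, axis, None, out, keepdims, initial, where)
ValueError: zero-size array to reduction operation minimum which has no identity
```

Run:
```python
from h import *
c=cam("wrist"); a=np.radians(73.2); L=np.array([np.cos(a),np.sin(a)]); S=np.array([L[1],-L[0]])
t=np.array([.5510,-.0117])
def rel(p,z): e=back(c,[p],z)[0][:2]-t; return np.round([e@L*1000,e@S*1000],1)
u=.0484-.0224
print("wall@jaw z17",rel([324,167],.017),"if rim z24",rel([324.5,167],.024),"wall mid",rel([324.5,171],.022))
print("plate under far",rel([325,173.7],u),"top far",rel([325,177.5],u+.008),"screw",rel([325,275.5],u+.011))
```

```text
wall@jaw z17 [42.  -0.1] if rim z24 [43.5  0.1] wall mid [41.3  0.1]
plate under far [41.1  0.4] top far [41.4  0.3] screw [-0.4  0.3]
```

The plate is within about 1 mm of flush, so I'll lower it the last bit, release and back off.

Emit:
drive_tool --deltas '[[[0.0002, 0.0006, -0.001, 0, 0, 0, 1], [0, 0, -0.001, 0, 0, 0, 1], [0, 0, 0, 0, 0, 0, 1], [0, 0, 0, 0, 0, 0, -1], [0, 0, 0, 0, 0, 0, -1], [0, 0, 0, 0, 0, 0, -1], [0, 0, 0, 0, 0, 0, -1], [0, 0, 0, 0, 0, 0, -1], [0, 0, 0, 0, 0, 0, -1], [0, 0, 0, 0, 0, 0, -1]]]'

```text
time: 9.3
eef_pos: [0.5518, -0.0099, 0.0466]
tcp_rot: [0.0, 0.803, 0.596, 0.0]
wrist_force: [-0.7, -0.3, -0.6]
grip_width: 1.001
gripper_force: 0.0
```

Emit:
drive_tool --deltas '[[[0, 0, 0.01, 0, 0, 0, -1], [0, 0, 0.02, 0, 0, 0, -1], [0, 0, 0.03, 0, 0, 0, -1], [0, 0, 0.04, 0, 0, 0, -1], [0, 0, 0.04, 0, 0, 0, -1], [0, 0, 0.04, 0, 0, 0, -1], [0, 0, 0.04, 0, 0, 0, -1], [0, 0, 0, 0, 0, 0, -1], [0, 0, 0, 0, 0, 0, -1], [0, 0, 0, 0, 0, 0, -1]]]'

```text
time: 10.13
eef_pos: [0.5515, -0.0099, 0.2226]
tcp_rot: [0.0, 0.803, 0.596, -0.0]
wrist_force: [-0.6, 0.3, 0.1]
grip_width: 1.0
gripper_force: 0.0
```

Run:
```python
from h import *
c,im=shot("wrist","w6"); s=telemetry.observe(); q=s["tcp_rot"]; print(s["eef_pos"],q,s["qpos"])
rects("wrist",c,"cover",.032); rects("wrist",c,"housing",.02)
r=im.astype(int); m=(r[...,0]>r[...,2]+70)&(r[...,0]>140); m[:100]=0;m[240:]=0; m[:,:280]=0; m[:,370:]=0
ys,xs=np.nonzero(m); print(len(xs),"screw",xs.mean(),ys.mean(),back(c,[[xs.mean(),ys.mean()]],.035))
for t,z in [("driver",.11),("holder",.01)]: rects("wrist",c,t,z)
```

```text
[ 0.5510151  -0.00994019  0.2217087 ] [-4.11944837e-04  8.02821689e-01  5.96218677e-01 -6.74721646e-04] [ 0.62650743  0.19307771 -0.73205362  1.72069985  0.13424407  1.28056355
 -0.42829642]
wrist cover 0.79 [325 173  67  89] ctr 550.9 -12.0 mean [551.8 -10.4] size 85.1 55.7 ang 73.3
wrist cover 0.22 [392 348 108  71] ctr 564.6 -212.4 mean [ 566.6 -205.6] size 81.3 111.7 ang 69.5
wrist housing 0.89 [324 166  57 135] ctr 549.9 -9.5 mean [557.4  10.3] size 125.9 49.2 ang 73.2
132 screw 324.9166666666667 176.86363636363637 [[ 0.55101942 -0.01188852  0.035     ]]
wrist driver 0.17 [327 176  65  94] ctr 556.2 6.1 mean [556.5   7.2] size 64.2 42.5 ang 72.5
wrist holder 0.88 [392 349 107  68] ctr 564.2 -232.8 mean [ 566.3 -224.4] size 87.6 120.7 ang 71.9
```

View pics/w6.png

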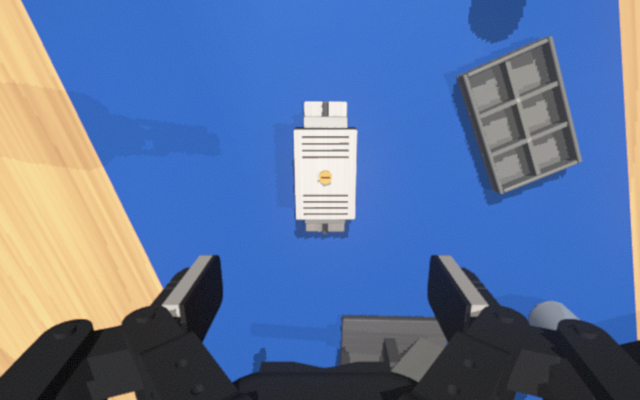

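The cover lies flush on the housing (325,174): fit (551,-12) mm, angle 73.3°. Next I'll turn the tool and look at the driver from above.

Emit:
drive_tool --deltas '[[[-0.006, -0.025, 0.01, 0, 0, -0.038, -1], [-0.006, -0.025, 0.01, 0, 0, -0.038, -1], [-0.006, -0.025, 0.01, 0, 0, -0.038, -1], [-0.006, -0.025, 0.01, 0, 0, -0.038, -1], [-0.006, -0.025, 0.01, 0, 0, -0.038, -1], [-0.006, -0.025, 0.01, 0, 0, -0.038, -1], [-0.006, -0.025, 0.01, 0, 0, -0.038, -1], [-0.006, -0.025, 0.01, 0, 0, -0.038, -1], [-0.006, -0.025, 0.01, 0, 0, -0.038, -1], [-0.006, -0.025, 0.01, 0, 0, -0.038, -1]]]'

```text
time: 11.22
eef_pos: [0.5032, -0.2107, 0.3022]
tcp_rot: [-0.0, 0.999, 0.039, -0.001]
wrist_force: [0.7, -0.4, -0.3]
grip_width: 1.001
gripper_force: 0.0
```

Emit:
drive_tool --deltas '[[[0, 0, 0, 0, 0, -0.032, -1], [0, 0, 0, 0, 0, -0.032, -1], [0, 0, 0, 0, 0, -0.032, -1], [0, 0, 0, 0, 0, -0.031, -1], [0, 0, 0, 0, 0, 0, -1], [0, 0, 0, 0, 0, 0, -1], [0, 0, 0, 0, 0, 0, -1], [0, 0, 0, 0, 0, 0, -1], [0, 0, 0, 0, 0, 0, -1], [0, 0, 0, 0, 0, 0, -1]]]'

```text
time: 12.05
eef_pos: [0.5037, -0.2098, 0.3025]
tcp_rot: [0.0, 0.988, -0.157, -0.0]
wrist_force: [0.1, -0.7, -0.6]
grip_width: 0.998
gripper_force: 0.0
```

Run:
```python
from h import *
c,im=shot("wrist","w7"); s=telemetry.observe(); q=s["tcp_rot"]; print(s["eef_pos"],"yaw",2*np.degrees(np.arctan2(q[2],q[1])),s["qpos"])
rects("wrist",c,"holder",.01); rects("wrist",c,"driver",.11)
r=im.astype(int); m=(r[...,0]>140)&(r[...,0]>r[...,2]+90)&(r[...,1]<150)
n,l,st,ce=cv2.connectedComponentsWithStats(m.astype(np.uint8))
for k in range(1,n):
    if st[k,4]>60: print(st[k],ce[k])
# top/scene orange comps
for nme,f in(("top","top1"),("scene","scene1")):
    r=cv2.imread(f"pics/{f}.png").astype(int)[:,:,::-1]; m=(r[...,0]>r[...,2]+90)&(r[...,1]<140)
    n,l,st,ce=cv2.connectedComponentsWithStats(m.astype(np.uint8))
    for k in range(1,n):
        if st[k,4]>15: print(nme,st[k],ce[k])
h=np.array([570,-232.])/1000; a=np.radians(-18); hx=np.array([np.cos(a),np.sin(a)])
P=np.array([np.r_[h+hx*(.035-.644*t),.026+.765*t] for t in(.075,.112,.15)])
for n in("wrist","top","scene"): print(n,np.round(proj(cam(n),P),1).tolist())
```

```text
[ 0.50374413 -0.20983874  0.30253426] yaw -18.031837774379362 [ 0.7869738   0.10417695 -0.47423601  1.62253963  0.04811113  1.42651134
 -1.57749338]
wrist holder 0.86 [493 332 113 135] ctr 176.3 -375.0 mean [ 237.1 -391.2] size 177.5 191.8 ang 55.9
wrist holder 0.66 [150 172  87  54] ctr 550.1 -1.2 mean [550.5  -1.3] size 93.3 60.6 ang 73.1
wrist holder 0.6 [325  95  65 114] ctr 567.1 -230.1 mean [ 574.7 -232.7] size 70.3 120.0 ang 72.3
wrist driver 0.94 [325 147  24  80] ctr 528.1 -217.7 mean [ 527.7 -217.7] size 19.2 68.9 ang 71.9
[315 115  17  52 759] [322.62450593 139.9486166 ]
[580 166  16  26 149] [587.63758389 177.8590604 ]
[315 168  20  15 240] [323.91666667 175.29583333]
[615 192  10   9  70] [619.45714286 196.1       ]
top [185 160  17  28 336] [192.49107143 174.07440476]
top [482 162  13  11 102] [488.10784314 166.7745098 ]
top [387 181   6  13  54] [389.68518519 187.51851852]
top [483 193  13   9  53] [489.28301887 197.41509434]
top [439 201  16  11  60] [444.58333333 205.45      ]
top [166 205  16   1  16] [173.5 205. ]
top [482 205  38  22 236] [493.64830508 216.2415254
[... 723 characters left out ...]
159.58823529]
scene [480 179  33  32 228] [495.40350877 196.81140351]
scene [561 180   5   6  18] [562.77777778 182.72222222]
scene [553 192   5   5  16] [555.0625 193.9375]
scene [546 202   5   6  17] [547.88235294 204.47058824]
scene [579 205   6   6  20] [581.4 207.6]
scene [571 216   5   6  17] [572.88235294 218.47058824]
scene [256 227   6  21 113] [258.61061947 236.92920354]
scene [563 226   5   6  16] [565.  228.5]
scene [150 232   7   9  23] [153.17391304 235.91304348]
scene [123 361   6   5  22] [125.40909091 362.81818182]
wrist [[325.2, 108.8], [325.2, 138.0], [325.3, 172.4]]
top [[392.2, 181.3], [391.0, 185.6], [389.7, 190.3]]
scene [[258.2, 251.2], [257.4, 237.8], [256.5, 223.8]]
```

The driver mask at (325,147) matches the model: predicted axis column 325, pose within a couple of mm. I'll tilt the tool by 0.7 rad along the barrel and pre-approach from the butt side.

Emit:
drive_tool --deltas '[[[-0.0037, 0.0011, -0.0225, -0.0098, -0.0303, 0, -1], [-0.0037, 0.0011, -0.0225, -0.0098, -0.0303, 0, -1], [-0.0037, 0.0011, -0.0225, -0.0098, -0.0303, 0, -1], [-0.0037, 0.0011, -0.0225, -0.0098, -0.0303, 0, -1], [-0.0037, 0.0011, -0.0225, -0.0098, -0.0303, 0, -1], [-0.0037, 0.0011, -0.0225, -0.0098, -0.0303, 0, -1], [-0.0037, 0.0011, -0.0225, -0.0098, -0.0303, 0, -1], [0, 0, 0, 0, 0, 0, -1], [0, 0, 0, 0, 0, 0, -1], [0, 0, 0, 0, 0, 0, -1]]]'

```text
time: 13.03
eef_pos: [0.4847, -0.2038, 0.1787]
tcp_rot: [0.053, 0.928, -0.147, 0.34]
wrist_force: [1.6, -0.5, 0.9]
grip_width: 1.006
gripper_force: 0.0
```

Run:
```python
from h import *
c,im=shot("wrist","w8"); s=telemetry.observe(); M=rot(s["tcp_rot"]).as_matrix(); print(s["eef_pos"],s["tcp_rot"],s["qpos"]); print("z",M[:,2],"y",M[:,1])
h=np.array([569,-231.5])/1000; a=np.radians(-18); hx=np.array([np.cos(a),np.sin(a)])
ax=np.r_[-.644*hx,.765]; tip=np.r_[h+hx*.035,.026]
P=np.array([tip+ax*t for t in(.075,.115,.15)]); print(np.round(proj(c,P),1).tolist(), "target",P[1],"delta",P[1]-s["eef_pos"], "in tool",M.T@(P[1]-s["eef_pos"]))
rects("wrist",c,"driver",.11); 
r=im.astype(int); m=((r[...,0]>130)&(r[...,0]>r[...,2]+70)&(r[...,1]<150)).astype(np.uint8); m[:,:270]=0; m[:,380:]=0
m=cv2.morphologyEx(m,cv2.MORPH_CLOSE,np.ones((5,5)))
n,l,st,ce=cv2.connectedComponentsWithStats(m)
for k in range(1,n):
    if st[k,4]>100: print(st[k],ce[k])
    if st[k,4]>800:
        for y in range(st[k,1],st[k,1]+st[k,3],8): xs=np.nonzero(l[y]==k)[0]; print(y,xs.min(),xs.max())
```

```text
[ 0.48584975 -0.20434708  0.18021013] [ 0.053487    0.9270871  -0.14673608  0.3407597 ] [ 0.71483836 -0.28742524 -0.3005034   2.38212921 -0.4055104   0.35440051
 -1.15748353]
z [ 0.61613089 -0.1991777  -0.76204394] y [-3.08526686e-01 -9.51215326e-01 -8.29275462e-04]
[[325.1, 201.1], [325.0, 220.5], [325.0, 244.2]] target [ 0.53185173 -0.2194298   0.113975  ] delta [ 0.04600198 -0.01508271 -0.06623513] in tool [-0.00599731  0.000209    0.08182146]
wrist driver 0.96 [324 232  36  78] ctr 529.1 -217.9 mean [ 527.7 -217.5] size 20.7 49.5 ang 72.0
[ 307  196   35   72 1696] [322.83195755 235.36851415]
196 323 326
204 315 332
212 312 333
220 311 333
228 310 332
236 309 332
244 309 339
252 307 341
260 310 338
```

Emit:
drive_tool --deltas '[[[0.0069, -0.0022, -0.0106, 0, 0, 0, -1], [0.0069, -0.0022, -0.0106, 0, 0, 0, -1], [0.0069, -0.0022, -0.0106, 0, 0, 0, -1], [0.0069, -0.0022, -0.0106, 0, 0, 0, -1], [0.0069, -0.0022, -0.0106, 0, 0, 0, -1], [0.0069, -0.0022, -0.0106, 0, 0, 0, -1], [0.0069, -0.0022, -0.0106, 0, 0, 0, -1], [0.0069, -0.0022, -0.0106, 0, 0, 0, -1], [0, 0, 0, 0, 0, 0, -1], [0, 0, 0, 0, 0, 0, -1]]]'

```text
time: 13.97
eef_pos: [0.5291, -0.2184, 0.1101]
tcp_rot: [0.053, 0.927, -0.148, 0.34]
wrist_force: [0.1, 0.6, 0.2]
grip_width: 1.003
gripper_force: 0.0
```

Run:
```python
from h import *
c,im=shot("wrist","w9"); s=telemetry.observe(); M=rot(s["tcp_rot"]).as_matrix(); print(s["eef_pos"],s["tcp_rot"],s["qpos"],s["wrist_force"]); print("z",M[:,2],"y",M[:,1])
h=np.array([569,-231.5])/1000; a=np.radians(-18); hx=np.array([np.cos(a),np.sin(a)])
ax=np.r_[-.644*hx,.765]; tip=np.r_[h+hx*.035,.026]
P=np.array([tip+ax*t for t in(.075,.115,.15)]); print(np.round(proj(c,P),1).tolist(),"in tool",M.T@(P[1]-s["eef_pos"]))
```

```text
[ 0.52868212 -0.218455    0.1102363 ] [ 0.05303413  0.92736623 -0.14756106  0.33971309] [ 0.71255778 -0.03838754 -0.34029274  2.35434212 -0.37893281  0.13119276
 -1.16031198] [-0.88097737 -0.47057326  0.19691248]
z [ 0.61442535 -0.19862097 -0.76356479] y [-0.30971907 -0.95082623 -0.00189273]
[[324.5, 234.9], [324.3, 275.9], [324.0, 337.5]] in tool [ 4.94585177e-03 -6.19034087e-05 -7.13639778e-04]
```

View pics/w9.png

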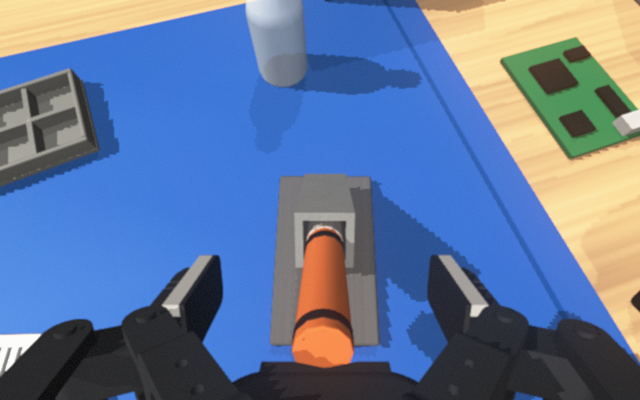

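The driver lies midway between the open pads, with its butt at (322,345) and the tube mouth at (324,235). I'll close the gripper and draw it out along its axis.

Emit:
drive_tool --deltas '[[[0, 0, 0, 0, 0, 0, 1], [0, 0, 0, 0, 0, 0, 1], [0, 0, 0, 0, 0, 0, 1], [0, 0, 0, 0, 0, 0, 1], [0, 0, 0, 0, 0, 0, 1], [0, 0, 0, 0, 0, 0, 1], [0, 0, 0, 0, 0, 0, 1], [0, 0, 0, 0, 0, 0, 1], [0, 0, 0, 0, 0, 0, 1], [0, 0, 0, 0, 0, 0, 1]]]'

```text
time: 14.85
eef_pos: [0.5272, -0.2178, 0.1089]
tcp_rot: [0.053, 0.928, -0.147, 0.339]
wrist_force: [-5.4, 1.7, 6.2]
grip_width: 0.186
gripper_force: 58.3
```

Emit:
drive_tool --deltas '[[[-0.0069, 0.0022, 0.0086, 0, 0, 0, 1], [-0.0069, 0.0022, 0.0086, 0, 0, 0, 1], [-0.0069, 0.0022, 0.0086, 0, 0, 0, 1], [-0.0069, 0.0022, 0.0086, 0, 0, 0, 1], [-0.0069, 0.0022, 0.0086, 0, 0, 0, 1], [-0.0069, 0.0022, 0.0086, 0, 0, 0, 1], [-0.0069, 0.0022, 0.0086, 0, 0, 0, 1], [-0.0069, 0.0022, 0.0086, 0, 0, 0, 1], [0, 0, 0, 0, 0, 0, 1], [0, 0, 0, 0, 0, 0, 1]]]'

```text
time: 15.68
eef_pos: [0.483, -0.2037, 0.1637]
tcp_rot: [0.053, 0.928, -0.147, 0.339]
wrist_force: [0.4, 0.3, -1.8]
grip_width: 0.193
gripper_force: 58.5
```

Emit:
drive_tool --deltas '[[[-0.0069, 0.0022, 0.0086, 0, 0, 0, 1], [-0.001, 0, 0.018, 0, 0, 0, 1], [0, 0, 0.025, 0, 0, 0, 1], [0, 0, 0.025, 0, 0, 0, 1], [0, 0, 0.025, 0, 0, 0, 1], [0.003, 0.003, 0.01, 0.0098, 0.0303, 0, 1], [0.005, 0.01, 0, 0.0098, 0.0303, 0, 1], [0.008, 0.015, 0, 0.0098, 0.0303, 0, 1], [0.01, 0.02, 0, 0.0098, 0.0303, 0, 1], [0.01, 0.02, 0, 0.0098, 0.0303, 0, 1]]]'

```text
time: 16.52
eef_pos: [0.5304, -0.1597, 0.2397]
tcp_rot: [0.013, 0.983, -0.157, 0.091]
wrist_force: [-0.1, 0.7, -1.6]
grip_width: 0.19
gripper_force: 58.5
```

Emit:
drive_tool --deltas '[[[0.01, 0.02, 0, 0.0098, 0.0303, 0, 1], [0.01, 0.02, 0, 0.0098, 0.0303, 0, 1], [0.01, 0.02, 0, 0, 0, 0, 1], [0.01, 0.02, 0, 0, 0, 0, 1], [0.005, 0.02, 0, 0, 0, 0, 1], [0.005, 0.015, 0, 0, 0, 0, 1], [0, 0.01, 0, 0, 0, 0, 1], [0, 0, 0, 0, 0, 0, 1], [0, 0, 0, 0, 0, 0, 1], [0, 0, 0, 0, 0, 0, 1]]]'

```text
time: 17.35
eef_pos: [0.5694, -0.0612, 0.2396]
tcp_rot: [-0.002, 0.987, -0.158, -0.005]
wrist_force: [0.2, -0.2, -0.6]
grip_width: 0.195
gripper_force: 58.5
```

```bash
cat > m.py <<'E'
from h import *
import sys
f=sys.argv[1]
s=telemetry.observe(); M=rot(s["tcp_rot"]).as_matrix(); print(s["time"],s["eef_pos"],s["qpos"],s["grip_width"],s["gripper_force"]); print("tool z",M[:,2])
for n in("wrist","scene","top"):
    c,im=shot(n,f+n)
    T=s["eef_pos"]; print(n,"pred tip,bit base,collar,grip,butt",np.round(proj(c,[T+M[:,2]*t for t in(.115,.075,.04,0,-.035)]),1).tolist())
    for d in spotter.outline_of(n,"driver")[:2]:
        e=d["extent"]; print(" driver",round(d["score"],2),np.round(e,1))
        ys,xs=np.nonzero(d["mask"]); 
        print("  rows:",[(int(y),int(xs[ys==y].min()),int(xs[ys==y].max())) for y in np.unique(ys)[::max(1,len(np.unique(ys))//8)]])
    print(" screw pred",proj(c,[[.551,-.0118,.035]]))
E
python3 m.py a
```

```text
17.35 [ 0.56941476 -0.0611638   0.23963836] [ 0.45069611  0.19899109 -0.44020901  1.64668843  0.08071204  1.32507791
 -1.89001639] 0.1946009433458609 58.54199945926666
tool z [-0.00971132  0.00622747 -0.99993345]
wrist pred tip,bit base,collar,grip,butt [[324.5, 198.7], [324.5, 218.5], [324.4, 243.1], [324.3, 285.9], [324.1, 349.6]]
 driver 0.6 [327.2 279.8  66.8 180.8]
  rows: [(191, 323, 326), (213, 309, 339), (235, 307, 343), (257, 305, 345), (279, 301, 347), (301, 299, 350), (323, 295, 355), (345, 294, 355), (367, 320, 329)]
 screw pred [[283.01078096 201.46211792]]
scene pred tip,bit base,collar,grip,butt [[320.6, 227.7], [320.6, 219.8], [320.5, 212.5], [320.4, 203.8], [320.4, 195.7]]
 driver 0.56 [321.4 212.7   8.5  36.6]
  rows: [(196, 318, 324), (200, 317, 325), (204, 317, 325), (208, 318, 324), (212, 317, 324), (216, 318, 324), (220, 318, 324), (224, 319, 323), (228, 320, 322)]
 screw pred [[335.20554247 233.74539825]]
top pred tip,bit base,collar,grip,butt [[344.1, 173.3], [344.6, 170.0], [345.0, 167.0], [345.5, 163.5], [346.0, 160.2]]
 screw pred [[329.40306361 184.00349746]]
```

Emit:
drive_tool --deltas '[[[-0.0035, 0.0088, 0, 0, 0, 0, 1], [-0.0035, 0.0088, -0.008, 0, 0, 0, 1], [-0.0035, 0.0088, -0.012, 0, 0, 0, 1], [-0.0035, 0.0088, -0.012, 0, 0, 0, 1], [-0.0035, 0.0088, -0.012, 0, 0, 0, 1], [-0.0035, 0.0088, -0.012, 0, 0, 0, 1], [-0.0035, 0.0088, -0.012, 0, 0, 0, 1], [0, 0, 0, 0, 0, 0, 1], [0, 0, 0, 0, 0, 0, 1], [0, 0, 0, 0, 0, 0, 1]]]'

```text
time: 18.48
eef_pos: [0.5505, -0.0108, 0.1855]
tcp_rot: [-0.003, 0.988, -0.157, -0.005]
wrist_force: [0.1, 0.4, -0.1]
grip_width: 0.192
gripper_force: 58.5
```

```bash
cat >> m.py <<'E'
for n in("wrist","scene"):
    im=cv2.imread(f"pics/{f}{n}.png").astype(int); c=cam(n)
    p=proj(c,[[.551,-.0118,.035]])[0].astype(int); W=(14 if n=="scene" else 40)
    r=im[p[1]-W:p[1]+W,p[0]-W:p[0]+W]; m=(r[...,2]>r[...,0]+50)
    ys,xs=np.nonzero(m); print(n,"brass",len(xs),(xs.mean()+p[0]-W,ys.mean()+p[1]-W,ys.min()+p[1]-W,ys.max()+p[1]-W) if len(xs) else None)
    if n=="scene":
        for y in range(p[1]-16,p[1]+6): print(y,[tuple(int(v) for v in im[y,x,::-1]) for x in range(p[0]-4,p[0]+5,1)][1:8])
E
python3 m.py b
```

```text
18.4833 [ 0.55048689 -0.0107665   0.18553579] [ 0.40131035  0.19243636 -0.47364072  1.76797145  0.08535272  1.21164331
 -1.9818764 ] 0.19157756692574174 58.54166328907013
tool z [-0.00894801  0.00688309 -0.99993628]
wrist pred tip,bit base,collar,grip,butt [[324.5, 198.7], [324.5, 218.5], [324.4, 243.1], [324.3, 285.9], [324.1, 349.6]]
 driver 0.82 [324.3 279.6  64.6 180.4]
  rows: [(191, 323, 326), (213, 310, 339), (235, 307, 343), (257, 305, 344), (279, 303, 346), (301, 299, 350), (323, 295, 354), (345, 295, 355), (367, 319, 328)]
 driver 0.48 [226.6  14.2  65.8  26.2]
  rows: [(0, 195, 259), (3, 196, 256), (6, 197, 250), (9, 199, 244), (12, 201, 238), (15, 203, 233), (18, 204, 228), (21, 205, 223), (24, 207, 217)]
 screw pred [[326.31570872 182.69819626]]
scene pred tip,bit base,collar,grip,butt [[335.9, 226.6], [336.3, 219.0], [336.6, 212.1], [336.9, 203.8], [337.2, 196.2]]
 driver 0.56 [338.7 211.9   4.8  31.6]
  rows: [(197, 336, 339), (201, 334, 340), (205, 334, 340), (209, 334, 340), (213, 334, 340), (217, 334, 340), (221, 334, 339), (225, 336, 337)]
 screw pred [[335.2055424
[... 2355 characters left out ...]
(224, 210, 176), (213, 180, 123), (220, 183, 116), (228, 205, 152), (230, 223, 206)]
234 [(211, 209, 199), (198, 187, 166), (217, 185, 125), (199, 159, 86), (192, 152, 79), (221, 182, 111), (230, 218, 193)]
235 [(224, 222, 216), (196, 190, 174), (209, 175, 116), (205, 162, 85), (195, 154, 79), (215, 174, 107), (225, 214, 188)]
236 [(226, 225, 218), (202, 199, 188), (174, 163, 142), (172, 149, 112), (188, 157, 109), (208, 183, 144), (223, 216, 200)]
237 [(228, 227, 221), (226, 224, 218), (224, 222, 216), (224, 221, 214), (225, 222, 214), (227, 224, 216), (228, 226, 219)]
238 [(229, 227, 222), (229, 227, 222), (228, 226, 221), (229, 227, 221), (228, 226, 221), (228, 226, 220), (228, 227, 221)]
```

Tip is about 33 mm above the screw and within about 1.5 mm sideways. I'll make the last small correction and settle.

Emit:
drive_tool --deltas '[[[-0.0012, -0.0012, -0.004, 0, 0, 0, 1], [0, 0, -0.004, 0, 0, 0, 1], [0, 0, -0.003, 0, 0, 0, 1], [0, 0, 0, 0, 0, 0, 1], [0, 0, 0, 0, 0, 0, 1], [0, 0, 0, 0, 0, 0, 1], [0, 0, 0, 0, 0, 0, 1], [0, 0, 0, 0, 0, 0, 1], [0, 0, 0, 0, 0, 0, 1], [0, 0, 0, 0, 0, 0, 1]]]'

```text
time: 19.62
eef_pos: [0.5492, -0.0114, 0.1766]
tcp_rot: [-0.003, 0.988, -0.157, -0.005]
wrist_force: [0.7, -0.6, -0.4]
grip_width: 0.194
gripper_force: 58.5
```

```bash
python3 m.py d | grep -v "^  rows" | head -40; python3 -c "
from h import *
s=telemetry.observe();print(s['eef_pos'],s['qvel'].round(4),s['wrist_force'])
c=cam('scene');rects('scene',c,'cover',.032);rects('scene',c,'housing',.02)"
```

```text
19.6167 [ 0.5491804  -0.01135299  0.17657221] [ 0.40171626  0.19785969 -0.47306444  1.78092479  0.08806359  1.19441891
 -1.98263173] 0.19443372624367752 58.54225516319275
tool z [-0.00947297  0.00720678 -0.99992916]
wrist pred tip,bit base,collar,grip,butt [[324.5, 198.7], [324.5, 218.5], [324.4, 243.1], [324.3, 285.9], [324.1, 349.6]]
 driver 0.8 [325.5 282.3  65.4 180.6]
 driver 0.17 [52.   6.8 65.1 13.1]
 screw pred [[325.10164523 184.29639614]]
scene pred tip,bit base,collar,grip,butt [[335.5, 227.9], [335.8, 220.4], [336.1, 213.6], [336.4, 205.4], [336.7, 197.8]]
 driver 0.73 [336.4 212.7   9.   34.2]
 screw pred [[335.20554247 233.74539825]]
top pred tip,bit base,collar,grip,butt [[329.0, 183.0], [329.1, 180.1], [329.2, 177.4], [329.4, 174.2], [329.5, 171.3]]
 driver 0.74 [193.4 173.9  17.   29.8]
 screw pred [[329.40306361 184.00349746]]
wrist brass 210 (np.float64(325.5761904761905), np.float64(185.6809523809524), np.int64(176), np.int64(223))
scene brass 14 (np.float64(335.7142857142857), np.float64(234.5), np.int64(233), np.int64(236))
217 [(51, 106, 193), (71, 99, 153), (9
[... 2260 characters left out ...]
0)]
236 [(226, 225, 218), (200, 198, 188), (175, 164, 142), (172, 149, 113), (189, 158, 110), (207, 183, 143), (223, 217, 201)]
237 [(228, 226, 221), (226, 225, 218), (224, 222, 216), (224, 221, 214), (225, 222, 214), (227, 224, 215), (228, 226, 219)]
238 [(229, 227, 221), (228, 227, 221), (228, 227, 221), (228, 227, 221), (229, 227, 221), (228, 227, 221), (228, 226, 220)]
[ 0.54913753 -0.0113913   0.17649093] [ 0.001   0.0004 -0.0007  0.0001  0.0014  0.0001  0.001 ] [-0.58097286 -0.73897261 -0.1239368 ]
scene cover 0.85 [335 235  35  16] ctr 553.0 -12.0 mean [553.9 -12.6] size 83.9 62.0 ang 74.1
scene housing 0.53 [335 239  48  18] ctr 563.5 -17.0 mean [566.2 -20.7] size 127.4 45.7 ang 68.5
```

```bash
python3 -c "
from plant import ticket
print(ticket.close_job())"
```

```text
the job is handed in; nothing more can be done
None
```

The job is handed in, with no verdict shown: by my last measurements the cover lies flush on the housing and released, and the screwdriver is held upright and still about 24 mm above the brass screw, within about 2 mm of its centre.

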